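Read a sample jar with the knob-triggered code reader

ROBOT

A 6-joint arm with a two-finger parallel gripper is mounted at the origin on a cart in front of the work surface, level with it; the furniture and walls round the work are solid. World frame = base frame: x ahead of the robot, y to its left, z up, the work surface at z = 0. Lengths are in m, angles in rad, forces in N, time in s.
With the tool pointing down it reaches from about 0.3 to 0.775 m from the base axis. Payload 14.6 kg.
Tool frame: the origin (TCP) lies between the finger pads; the fingertips stand ctrl.tip_extent ahead of it and the grasp point (between the pads) lies 3 mm ahead of it (ctrl.tip_extent is the distance from the TCP to the fingertips, in m); z points along the fingers, y is the line along which they close (so a half turn about z gives the same grasp; the last joint's range is limited). The gripper opens to 94 mm and grips with 3 to 60 N. Pads are 16 mm wide; open, the fingers measure 119 mm over their backs; the gripper's body (75 mm by 177 mm) begins 78 mm behind the grasp point.
Start: joints at [-1.218, 0.3, 1.521, -0, 1.321, -0.067], TCP at [0.224, -0.502, 0.227] pointing down, gripper open.
Joint ranges: [-3.03, 3.03], [-0.79, 2.21], [0.23, 2.52], [-1.04, 4.18], [0, 3.07], [-2.55, 2.55]. Speed limits (rad/s): [2.22, 2.22, 2.57, 3.14, 3.14, 3.14].

INTERFACE

Orientations are given as [roll, pitch, yaw] about the fixed x, y, z axes, in that order (R = Rz(yaw) Ry(pitch) Rx(roll)).
In Python, from station import ctrl, viewer, ticket gives the robot as it stands (ctrl), with the cameras (viewer) and the job (ticket).
- The arm moves only by the shell command python3 shift.py FILE [OPENING] [FORCE], which reads ROWS from the file FILE. ROWS is a JSON list of rows, 1 to 10 of them, each written [[dx, dy, dz], [rx, ry, rz]]: dx, dy, dz in shares of the most that a row can go, 1 being 50 mm, then a rotation vector rx, ry, rz in parts of the range, where 1.0 means 4 rad; each row shifts and turns the commanded pose from where the row before left it, along the tool's axes as they then stand; what a row does not reach is not made up. A row lasts 1/10 s, in which the tool goes at most 0.05 m and 0.15 rad, less where a joint would pass 70% of its speed; a pose out of reach is approached as far as the arm can. OPENING is the finger opening in m, set as the command begins (- or left out keeps the last). The fingers move at their own pace and stop on an object; FORCE is the grip in N (left out, the last holds). Time passes only in rows, so rows that do not move let the fingers close. It prints the time, the measured TCP pose, the force, the opening and the grip force at its end. Input that does not fit is refused with a message, and nothing moves.
- ctrl.get_obs(): the state, without advancing time (a new reading comes with each control period).
- viewer.camera(name): name is "scene" or "top" or "wrist"; returns a dict with "pixels" (400x640x3 uint8, blue, green, red), "fx", "fy", "cx", "cy" (pixels), "k1" (the pictures are not rectified: a ray, as slopes to the right and down, at radius r is drawn at 1 + k1 r^2 times it, then the intrinsics apply), "extrinsics" (4x4, takes a point from camera to world coordinates). Camera axes: x right, y up, looking along -z (the intrinsics and any distortion apply to the point x, -y, -z); pixel columns grow to the right and rows downward; lengths in m; the calibration is good to about 2 mm. A picture is of the moment at which its call begins. There is no depth.
- ticket.hand_in(): hands the job in; it is judged then, once.
The state is a dict: "time_s": time; "qpos": joint angles; "joint_vel": joint speeds; "tau": joint torques, N m; "ee_pos": TCP position; "eef_rot": TCP orientation; "force": force on the tool from outside, world axes, zero at the start; "moment": the same for the moment, N m; "grip_width": finger opening in m; "grip_force": force on a finger pad.
Only numpy, scipy, OpenCV 4.12 (cv2) and the standard library are available. Lean on these libraries where they do the work, as an engineer would, in place of code of your own. Each camera call takes 0.05 s, during which the arm holds its last target. There are 200 camera calls.

TASK

First turn the sample jar in its cup so that its orange mark squarely faces the reader's red window, and let it go there, standing in the cup. Then pick up the black knob, turn it so that its D-socket matches the flat on the brass D-shaft on top of the reader, push it fully home on the shaft, and press knob and shaft down against the spring, nearly to the stop. Finish like that: the gripper stays on the knob and keeps it pressed down, nothing is let go; leave the tape roll, the tub and the steel cup where they are.

Things in the scene. Friction and masses are not known exactly. Their poses are not given: they have to be found in the camera images.
- reader: Fixed code reader. Aluminium base plate 130 x 270 x 8 mm (x, y, z); origin at the centre of its underside on the table. On its +y half a grey tower 110 x 110 mm, top 78 mm above the table, centred at local y = 70 mm, the red window in its -y face, the brass shaft on the middle of its top. On its -y half a low black cup (local y = -65 mm) holds the jar. Position and yaw vary.
- window (a point): Centre of the red window (50 x 32 mm) in the tower's face, 50 mm above the table; the window looks along the reader's -y, towards the jar. Axes as the reader's.
- cup (a point): Centre of the floor of the jar's cup, 8 mm above the table: a ring of 56 mm inner diameter whose rim stands 10 mm above that floor. Axes as the reader's. It lies 77 mm from the window, measured level.
- jar: Loose white sample jar standing in the cup, 0.2 kg, 52 mm in diameter, 117 mm high with its cap. Origin at the centre of its underside, z up. Its +x side carries the orange mark with black bars. It faces the window when the jar's +x points along the reader's +y; at the start it is 0.6 to 1.5 rad anticlockwise (from above) from that.
- jar_cap (a point): Centre of the top of the jar's blue ribbed cap, 117 mm above the jar's underside. The cap is 42 mm in diameter and 22 mm high and is fixed to the jar: turning it turns the jar. An orange line on its top runs from the centre towards the marked side (+x).
- jar_mark (a point): Centre of the orange mark on the jar's side, 42 mm above the jar's underside.
- knob: Loose black cooker-style knob standing on its skirt (38 mm in diameter) on the table, 60 g, 44 mm high. Origin at the centre of its underside, z up. In the underside a D-shaped socket 15 mm deep: 16 mm in diameter, its flat 4 mm from the axis on the +x side, with a small lead-in. Position and yaw vary; it must be turned 0.2 to 1.5 rad clockwise (from above) to match the shaft.
- knob_top (a point): Centre of the top of the knob's bar grip, 44 mm above the knob's underside. The bar is 36 mm long (along the knob's x), 14 mm wide (along y) and spans 18.5 to 44 mm above the underside. A white pointer line runs on it from the centre to +x, the side of the socket's flat.
- shaft_tip (a point): Centre of the top of the upright brass D-shaft, z up, 102 mm above the table at rest. Shaft 14 mm in diameter, flat 3 mm from its axis on its +x side, which points along the reader's -x (roughly to the robot); it cannot turn. The knob fits with its +x along this +x, within about 8 degrees; fully home, its underside lies 15 mm below this point.
- shaft (a joint): How far the shaft is pressed down, m: 0 at rest, 0.007 at the stop. Spring: 2.4 N to start, 8 N at the stop.
- tape_roll: Loose bystander: beige roll of tape, 94 mm in diameter, 48 mm high, left front; origin under its centre.
- cap_tub: Loose bystander: white tub with green crown caps, 116 mm in diameter, 68 mm high, behind the reader; origin under its centre.
- steel_cup: Loose bystander: steel cup, 74 mm in diameter, 99 mm high, to the right; origin under its centre.

How it is judged:
On the way, in this order (a step that is already met when the one before it is completed fails the run):
1. The jar's mark faces the window and the jar stands released in its cup (angle between the x axis of jar and the y axis of reader, either way round below 0.26 rad and distance between jar_mark and window below 0.064 m and angle between jar's own z axis and vertical below 0.1 rad and distance between jar and cup below 0.006 m and contact force between the arm and jar below 0.1 N and linear speed of jar below 0.01 m/s and angular speed of jar below 0.1 rad/s), for 0.2 s.
2. The knob is fully home on the D-shaft (z of knob in the frame of shaft_tip below -0.0125 m and horizontal distance between knob and shaft_tip below 0.004 m and angle between the x axis of knob and the x axis of shaft_tip, either way round below 0.2 rad and angle between knob's own z axis and vertical below 0.12 rad), for 0.2 s.
At the end, for the whole second after the job is handed in: Knob fully home (12.5 mm or more below the tip, 4 mm off axis at most, within 0.2 rad, upright) and still, shaft pressed over 4 of 7 mm, fingers bearing on the knob (over 1 N); jar untouched in its cup, its mark within 0.26 rad of facing the window (all of step 2 and angle between the x axis of jar and the y axis of reader, either way round below 0.26 rad and distance between jar_mark and window below 0.064 m and angle between jar's own z axis and vertical below 0.1 rad and distance between jar and cup below 0.006 m and contact force between the arm and jar below 0.1 N and value of joint shaft above 0.004 m and contact force between the fingers and knob above 1 N and linear speed of knob below 0.01 m/s); the arm keeps its last pose, push and grip.
It fails at once if A bystander (tape roll, tub or steel cup) is moved by more than 3 cm (distance of any of tape_roll, cap_tub, steel_cup from where it was at the start of the episode above 0.03 m).
It also fails if it takes over 54 s, if anything falls off the work surface, if the arm or the gripper's body presses on something with over 40 N, if the wrist force passes 120 N, or if a joint passes its speed limit or range.

## Working session

There is one attempt and no reset: what is moved stays moved. The work goes in short steps, Python scripts to look and compute and a shell command to move; the robot and the scene stay as the last step left them, time stands still between calls to the robot, and variables do not carry over. Pictures are saved under pics/ and viewed, at most 10 in all, crops included, and the job is handed in when it is done.

```bash
ls; mkdir -p pics; cat > h.py <<'E'
import numpy as np, cv2
from station import ctrl, viewer, ticket
from scipy.spatial.transform import Rotation as R
def ray(c,u,v):
    x=(u-c["cx"])/c["fx"]; y=(v-c["cy"])/c["fy"]
    X,Y=x,y
    for _ in range(20):
        s=1+c["k1"]*(X*X+Y*Y); X,Y=x/s,y/s
    E=np.array(c["extrinsics"]); d=E[:3,:3]@np.array([X,-Y,-1.]); return E[:3,3],d/np.linalg.norm(d)
def plane(c,u,v,z):
    o,d=ray(c,u,v); return o+d*(z-o[2])/d[2]
def proj(c,p):
    E=np.array(c["extrinsics"]); q=E[:3,:3].T@(np.array(p)-E[:3,3]); X,Y=q[0]/-q[2],-q[1]/-q[2]
    s=1+c["k1"]*(X*X+Y*Y); return np.array([c["fx"]*X*s+c["cx"],c["fy"]*Y*s+c["cy"]])
E
python3 - <<'E'
from h import *
o=ctrl.get_obs();print(o["time_s"],o["ee_pos"],o["eef_rot"],ctrl.tip_extent)
for n in("top","scene"):
    c=viewer.camera(n);cv2.imwrite(f"pics/{n}0.png",c["pixels"]);print(n,c["fx"],c["k1"],np.round(c["extrinsics"],3).tolist())
E
```

```text
pics
shift.py
station.py
0.0 [ 0.22408854 -0.50203975  0.22687784] [-3.14046818e+00 -6.51946878e-05  4.19813662e-01] 0.022
top 399.40128834690734 0.004315036946230493 [[0.024, 0.988, -0.15, 0.335], [-1.0, 0.025, 0.004, -0.101], [0.008, 0.15, 0.989, 1.425], [0.0, 0.0, 0.0, 1.0]]
scene 475.00672224336813 0.04238440955928232 [[0.098, 0.401, -0.911, -0.905], [-0.995, 0.049, -0.086, -0.248], [0.01, 0.915, 0.404, 0.744], [0.0, 0.0, 0.0, 1.0]]
```

View pics/top0.png

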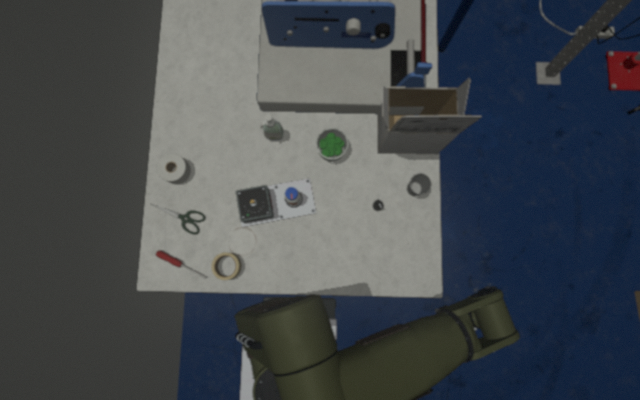

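View pics/scene0.png

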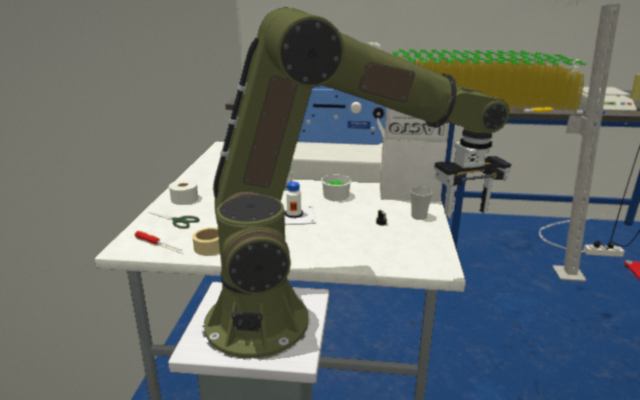

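The top view shows the tower at (255,203), the jar cap at (292,196), the knob at (378,205), the steel cup at (419,185), the tub at (332,145) and the tape at (227,265). The scene view shows the orange jar mark at about (293,207), facing the robot.

```bash
python3 - <<'E'
from h import *
c=viewer.camera("top");im=c["pixels"]
for n,u,v,z in[("shaft",254,202.5,.102),("cap",292,194,.125),("knob",378,205,.04),("steel",419,185,.05),("p1",236,188,.0),("p2",312,180,.008),("p3",315,214,.008)]: print(n,plane(c,u,v,z).round(3))
s=im[165:235,225:395];cv2.imwrite("pics/c1.png",cv2.resize(s,None,fx=4.7,fy=4.7,interpolation=cv2.INTER_CUBIC))
E
```

```text
shaft [0.533 0.127 0.102]
cap [ 0.561 -0.001  0.125]
knob [ 0.544 -0.297  0.04 ]
steel [ 0.617 -0.44   0.05 ]
p1 [0.6   0.212 0.   ]
p2 [ 0.635 -0.062  0.008]
p3 [ 0.511 -0.077  0.008]
```

View pics/c1.png

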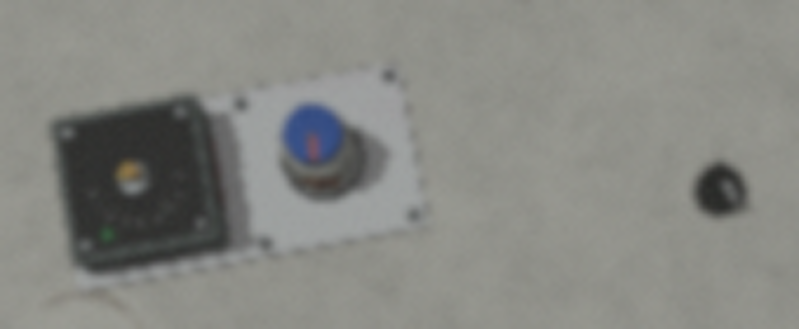

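Careful with the scale: shifts go in shares of 50 mm and turns go in shares of 4 rad. That gives: 0.037 m is 0.74, -0.031 m is -0.62.

```bash
echo '[[[0.74,-0.62,-0.2],[0,0,0]],[[0.74,-0.62,-0.2],[0,0,0]],[[0.74,-0.62,-0.2],[0,0,0]],[[0.74,-0.62,-0.2],[0,0,0]],[[0.74,-0.62,-0.2],[0,0,0]],[[0.74,-0.62,-0.2],[0,0,0]],[[0.74,-0.62,-0.2],[0,0,0]],[[0.74,-0.62,-0.2],[0,0,0]],[[0.74,-0.62,-0.2],[0,0,0]],[[0.74,-0.62,-0.2],[0,0,0]]]' > path.dat && python3 shift.py path.dat 
echo '[[[0.74,-0.62,0],[0,0,-0.035]],[[0,0,0],[0,0,-0.035]],[[0,0,0],[0,0,-0.035]],[[0,0,0],[0,0,-0.035]],[[0,0,0],[0,0,-0.035]],[[0,0,0],[0,0,-0.035]],[[0,0,0],[0,0,-0.035]],[[0,0,0],[0,0,-0.035]],[[0,0,0],[0,0,0]],[[0,0,0],[0,0,0]]]' > path.dat && python3 shift.py path.dat
python3 - <<'E'
from h import *
c=viewer.camera("wrist");cv2.imwrite("pics/w1.png",c["pixels"]);print(c["fx"],c["k1"],np.round(c["extrinsics"],3).tolist())
E
```

```text
time_s: 1.15
ee_pos: [0.436, -0.0663, 0.3279]
eef_rot: [3.141, -0.0, 0.42]
force: [0.3, -1.1, 0.4]
grip_width: 0.0939
grip_force: 0.0
time_s: 2.15
ee_pos: [0.4568, -0.025, 0.3274]
eef_rot: [-3.141, -0.0, 1.536]
force: [0.1, -0.2, 0.8]
grip_width: 0.0943
grip_force: 0.0
288.3766122769046 -0.015161932806729082 [[0.999, 0.034, 0.01, 0.459], [-0.036, 0.968, 0.25, 0.047], [-0.001, -0.25, 0.968, 0.485], [0.0, 0.0, 0.0, 1.0]]
```

View pics/w1.png

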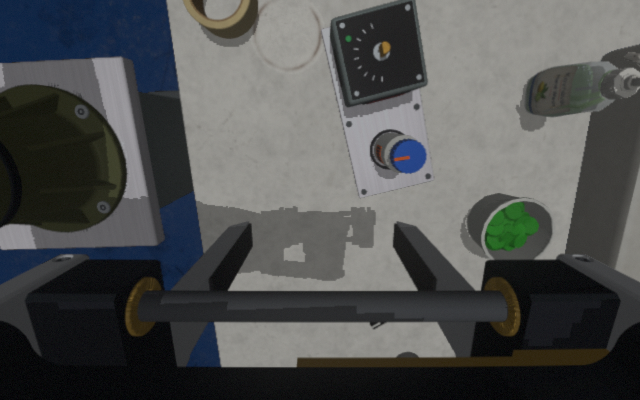

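The wrist view shows the cap at (408,156) with its orange line pointing left to (393,158), and the shaft at (382,50). The plate screws are at (349,124), (364,191) and (429,177). Next I measure these.

```bash
python3 - <<'E'
from h import *
c=viewer.camera("wrist");im=c["pixels"].astype(int);b,g,r=im[...,0],im[...,1],im[...,2]
def cen(m,box):
    M=np.zeros(m.shape,np.uint8);x0,y0,x1,y1=box;M[y0:y1,x0:x1]=m[y0:y1,x0:x1];return M
blue=cen((b>r+40),(375,125,440,185)); org=cen((r>b+70)&(r>g+40),(385,145,425,170)); 
k=cv2.findContours(cv2.morphologyEx(blue|org,cv2.MORPH_CLOSE,np.ones((5,5))),0,1)[0];k=max(k,key=cv2.contourArea)
print("cap ellipse",cv2.fitEllipse(k),cv2.boundingRect(k))
ys,xs=np.nonzero(org);print("org",len(xs),xs.mean(),ys.mean(),xs.min(),xs.max(),ys[xs==xs.min()],ys[xs==xs.max()])
p=np.stack([plane(c,u,v,.125) for u,v in zip(xs,ys)])[:,:2];m=p.mean(0);w=np.linalg.svd(p-m)[2][0]
print("line",m,np.ptp((p-m)@w),"dir deg mod180",np.degrees(np.arctan2(w[1],w[0])))
# plate: bright polygon
gray=c["pixels"].max(2)
dark=cen((gray<80),(340,110,440,200)); n,l,s,ce=cv2.connectedComponentsWithStats(dark)
for i in range(1,n):
    if 4<s[i,4]<80: print("screw",ce[i],s[i,4],plane(c,*ce[i],.009).round(4))
sh=cen((r>b+35)|(gray>140),(365,35,400,66)); n,l,s,ce=cv2.connectedComponentsWithStats(sh)
for i in range(1,n):
    if s[i,4]>8: print("shaft",ce[i],s[i],plane(c,*ce[i],.102).round(4))
tw=cen((gray>110),(330,0,425,105))
n,l,s,ce=cv2.connectedComponentsWithStats(tw)
for i in range(1,n):
    if 4<s[i,4]<60: print("tw",ce[i].round(1),s[i,4],plane(c,*ce[i],.079).round(4))
cv2.imwrite("pics/w2.png",cv2.resize(c["pixels"][0:200,325:440],None,fx=3,fy=3,interpolation=cv2.INTER_CUBIC))
E
```

```text
cap ellipse ((408.7611389160156, 156.20565795898438), (32.384517669677734, 33.9901123046875), 51.47372055053711) (392, 140, 35, 34)
org 37 401.3783783783784 158.05405405405406 395 408 [158 159 160] [156 157 158]
line [5.56219093e-01 3.84711342e-04] 0.01652171598675902 dir deg mod180 -172.43591841456762
screw [348.46666667 123.86666667] 15 [0.5009 0.043  0.009 ]
screw [427.5 176. ] 16 [ 0.6323 -0.0463  0.009 ]
screw [363.28571429 191.5       ] 14 [ 0.5246 -0.0692  0.009 ]
shaft [385.41304348  46.90217391] [381  41  10  13  92] [0.5389 0.1332 0.102 ]
shaft [376.13157895  51.92105263] [374  45   5  14  38] [0.5276 0.128  0.102 ]
tw [407.2   7.2] 19 [0.5702 0.1833 0.079 ]
tw [342.  25.] 21 [0.4883 0.1657 0.079 ]
tw [347.8  38.2] 11 [0.4954 0.1502 0.079 ]
tw [387.1  54.8] 8 [0.546 0.129 0.079]
tw [418.6  76.6] 15 [0.588  0.1011 0.079 ]
tw [356.5  93.1] 15 [0.506  0.0831 0.079 ]
```

View pics/w2.png

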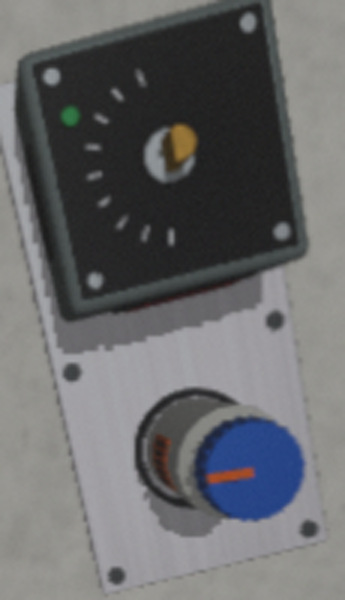

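To row units: 0.036 m is 0.72, 0.03 m is 0.6.

```bash
python3 - <<'E'
from h import *
c=viewer.camera("wrist");print(plane(c,408.9,156.2,.125),plane(c,385.4,46.9,.102),ctrl.get_obs()["ee_pos"])
E
echo '[[[0.2,0.72,0.4],[0,0,0]],[[0.2,0.72,0.4],[0,0,0]],[[0.2,0.7,0.4],[0,0,0]],[[0,0,0.6],[0,0,0]],[[0,0,0],[0,0,0]],[[0,0,0],[0,0,0]]]' > path.dat && python3 shift.py path.dat
python3 - <<'E'
from h import *
c=viewer.camera("wrist");cv2.imwrite("pics/w3.png",c["pixels"])
E
```

```text
[0.56553695 0.00244468 0.125     ] [0.53877736 0.13328072 0.102     ] [ 0.45682144 -0.02495775  0.32742851]
time_s: 2.9
ee_pos: [0.5645, 0.0016, 0.2382]
eef_rot: [-3.141, -0.0, 1.539]
force: [-0.4, -0.6, 1.1]
grip_width: 0.0939
grip_force: 0.0
```

View pics/w3.png

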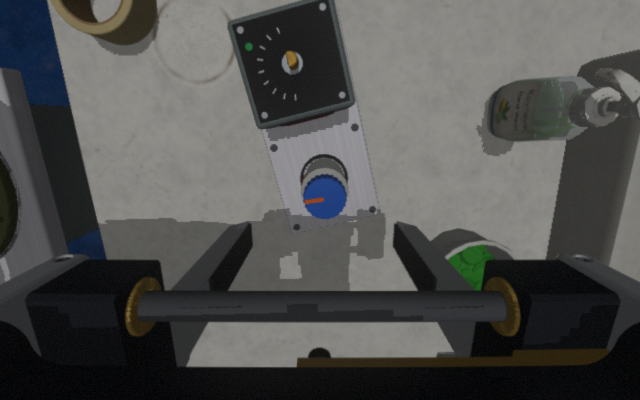

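The cap is at (325,197), centred between the fingers, and the shaft is at (292,62). I refine the numbers from this closer view.

```bash
cat > m.py <<'E'
from h import *
def box(m,x0,y0,x1,y1):
    M=np.zeros(m.shape,np.uint8);M[y0:y1,x0:x1]=m[y0:y1,x0:x1];return M
E
python3 - <<'E'
from m import *
c=viewer.camera("wrist");im=c["pixels"].astype(int);b,g,r=im[...,0],im[...,1],im[...,2];gray=im.max(2)
k=max(cv2.findContours(cv2.morphologyEx(box((b>r+40),295,165,355,230)|box((r>b+70),300,190,328,210),cv2.MORPH_CLOSE,np.ones((5,5))),0,1)[0],key=cv2.contourArea)
e=cv2.fitEllipse(k);C=plane(c,*e[0],.125);print("cap",e,C)
ys,xs=np.nonzero(box((r>b+70),303,190,328,210));p=np.stack([plane(c,u,v,.125) for u,v in zip(xs,ys)])[:,:2];m=p.mean(0);w=np.linalg.svd(p-m)[2][0];print("line",m,np.ptp((p-m)@w),np.degrees(np.arctan2(w[1],w[0])),np.degrees(np.arctan2(*(m-C[:2])[::-1])))
for nm,M,z,lo,hi in[("tw",box(gray>120,230,0,352,126),.079,10,50),("plate",box(gray<80,262,126,385,235),.0085,8,60),("gold",box((r>b+60),275,40,310,80),.102,10,400)]:
    n,l,s,ce=cv2.connectedComponentsWithStats(M)
    for i in range(1,n):
        if lo<s[i,4]<hi: print(nm,ce[i].round(1),s[i,4],plane(c,*ce[i],z).round(4))
E
```

```text
cap ((323.9346923828125, 197.0086212158203), (41.76107406616211, 41.965904235839844), 145.73809814453125) [0.56656817 0.00301475 0.125     ]
line [5.55863901e-01 2.78939719e-04] 0.01783892234537685 -173.46374209877163 -165.66319097674318
tw [321.6   6.7] 27 [0.5701 0.1833 0.079 ]
tw [239.6  29.9] 19 [0.4879 0.1656 0.079 ]
tw [230.4  48.7] 25 [0.4769 0.1488 0.079 ]
tw [299.2  61.1] 39 [0.5458 0.1348 0.079 ]
tw [340.8  94.4] 21 [0.5875 0.1012 0.079 ]
tw [263.6 114.9] 17 [0.5052 0.0832 0.079 ]
plate [268.4 126.8] 39 [0.4966 0.0701 0.0085]
plate [353.6 127.6] 25 [0.6082 0.0654 0.0085]
plate [272.8 147.3] 30 [0.5004 0.0433 0.0085]
plate [371.3 208.7] 34 [ 0.6325 -0.0465  0.0085]
plate [296.  226.3] 40 [ 0.5252 -0.0692  0.0085]
gold [290.5  57.7] 107 [0.5393 0.1336 0.102 ]
```

To row units: 0.036 m is 0.72, 0.0015 m is 0.03.

```bash
echo '[[[0,0.03,0.72],[0,0,0]],[[0,0,0.72],[0,0,0]],[[0,0,0.54],[0,0,0]],[[0,0,0.2],[0,0,0]],[[0,0,0],[0,0,0]]]' > path.dat && python3 shift.py path.dat
echo '[[[0,0,0],[0,0,0]],[[0,0,0],[0,0,0]],[[0,0,0],[0,0,0]],[[0,0,0],[0,0,0]],[[0,0,0],[0,0,0]],[[0,0,0],[0,0,0]],[[0,0,0],[0,0,0]],[[0,0,0],[0,0,0]]]' > path.dat && python3 shift.py path.dat 0.03 15
```

```text
time_s: 3.5
ee_pos: [0.5662, 0.0015, 0.129]
eef_rot: [3.142, 0.0, 1.539]
force: [-0.3, 0.2, 0.9]
grip_width: 0.094
grip_force: 0.0
time_s: 4.3
ee_pos: [0.5662, 0.0017, 0.1285]
eef_rot: [3.142, 0.0, 1.54]
force: [1.2, -0.4, -0.4]
grip_width: 0.0417
grip_force: 15.0
```

Gripped at 41.7 mm, which matches the 42 mm cap. Now turn 1.48 rad clockwise, which is tool +z.

To row units: 0.148 rad / 4 = 0.037.

```bash
echo '[[[0,0,0],[0,0,0.037]],[[0,0,0],[0,0,0.037]],[[0,0,0],[0,0,0.037]],[[0,0,0],[0,0,0.037]],[[0,0,0],[0,0,0.037]],[[0,0,0],[0,0,0.037]],[[0,0,0],[0,0,0.037]],[[0,0,0],[0,0,0.037]],[[0,0,0],[0,0,0.037]],[[0,0,0],[0,0,0.037]]]' > path.dat && python3 shift.py path.dat
echo '[[[0,0,0],[0,0,0]],[[0,0,0],[0,0,0]],[[0,0,0],[0,0,0]]]' > path.dat && python3 shift.py path.dat
echo '[[[0,0,0],[0,0,0]],[[0,0,0],[0,0,0]],[[0,0,0],[0,0,0]],[[0,0,0],[0,0,0]],[[0,0,0],[0,0,0]],[[0,0,0],[0,0,0]],[[0,0,0],[0,0,0]]]' > path.dat && python3 shift.py path.dat 0.07 15
echo '[[[0,0,-0.4],[0,0,0]],[[0,0,-0.8],[0,0,0]],[[0,0,-0.8],[0,0,0]],[[-0.6,0,-0.2],[0,0,0]],[[-0.6,0,0],[0,0,0]],[[0,0,0],[0,0,0]],[[0,0,0],[0,0,0]]]' > path.dat && python3 shift.py path.dat 0.094
python3 - <<'E'
from h import *
c=viewer.camera("wrist");cv2.imwrite("pics/w4.png",c["pixels"]);print(np.round(c["extrinsics"],3).tolist())
E
```

```text
time_s: 5.3
ee_pos: [0.5662, 0.0018, 0.1285]
eef_rot: [-3.141, 0.0, 0.054]
force: [-0.7, 0.6, -0.3]
grip_width: 0.042
grip_force: 15.0
time_s: 5.6
ee_pos: [0.5662, 0.0017, 0.1284]
eef_rot: [-3.142, -0.0, 0.063]
force: [-0.5, -0.2, -0.7]
grip_width: 0.0415
grip_force: 15.0
time_s: 6.3
ee_pos: [0.5662, 0.0017, 0.1284]
eef_rot: [-3.142, 0.0, 0.06]
force: [0.2, 0.5, 0.7]
grip_width: 0.0703
grip_force: 0.0
time_s: 7.0
ee_pos: [0.5064, -0.002, 0.2389]
eef_rot: [3.141, -0.001, 0.06]
force: [0.8, 0.1, -0.6]
grip_width: 0.0941
grip_force: 0.0
[[0.059, 0.967, 0.249, 0.579], [-0.998, 0.057, 0.015, 0.002], [0.0, -0.249, 0.968, 0.396], [0.0, 0.0, 0.0, 1.0]]
```

View pics/w4.png

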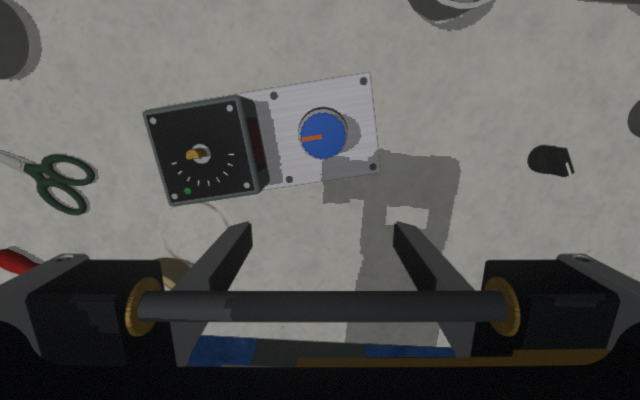

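The cap is at (324,134), with its line pointing left to (302,140), towards the window. The knob is at (550,160), with its white pointer near (569,165). Next I check the line angle, then move over the knob.

```bash
python3 - <<'E'
from m import *
c=viewer.camera("wrist");im=c["pixels"].astype(int);b,g,r=im[...,0],im[...,1],im[...,2];gray=im.max(2)
ys,xs=np.nonzero(box((r>b+70),295,125,330,150));p=np.stack([plane(c,u,v,.125) for u,v in zip(xs,ys)])[:,:2];m=p.mean(0);w=np.linalg.svd(p-m)[2][0];print("line",m,np.ptp((p-m)@w),np.degrees(np.arctan2(w[1],w[0]))%180)
for u,v in[(274,96),(289.5,179),(363,81),(373.5,167)]:print(plane(c,u,v,.0085).round(4))
print("knob",plane(c,550,160,.04),plane(c,569,165,.044))
E
```

```text
line [0.56418386 0.01160214] 0.018102450336371038 102.9762140845326
[0.6077 0.0656 0.0085]
[0.5011 0.0425 0.0085]
[ 0.6324 -0.0461  0.0085]
[ 0.5244 -0.0705  0.0085]
knob [ 0.55102952 -0.28398822  0.04      ] [ 0.54672875 -0.30635943  0.044     ]
```

The jar's mark is within 1° of the reader's +y (103.0° against 102.1°). On to the knob.

```bash
echo '[[[-0.1,0.92,0],[0,0,0]],[[-0.1,0.92,0],[0,0,0]],[[-0.1,0.92,0],[0,0,0]],[[-0.1,0.92,0],[0,0,0]],[[-0.1,0.92,0.2],[0,0,0]],[[-0.1,0.92,0.4],[0,0,0]],[[0,0,0.2],[0,0,0]],[[0,0,0],[0,0,0]]]' > path.dat && python3 shift.py path.dat
python3 - <<'E'
from h import *
c=viewer.camera("wrist");u,v=proj(c,[.549,-.293,.03]);print(u,v);x,y=int(u)-80,int(v)-60;print(x,y)
cv2.imwrite("pics/w5.png",cv2.resize(c["pixels"][max(y,0):y+120,x:x+160],None,fx=5,fy=5,interpolation=cv2.INTER_CUBIC))
E
```

```text
time_s: 7.9
ee_pos: [0.4925, -0.2792, 0.1963]
eef_rot: [-3.139, 0.003, 0.058]
force: [0.1, 0.2, -0.2]
grip_width: 0.0941
grip_force: 0.0
337.9398823631796 137.2468700518222
257 77
```

View pics/w5.png

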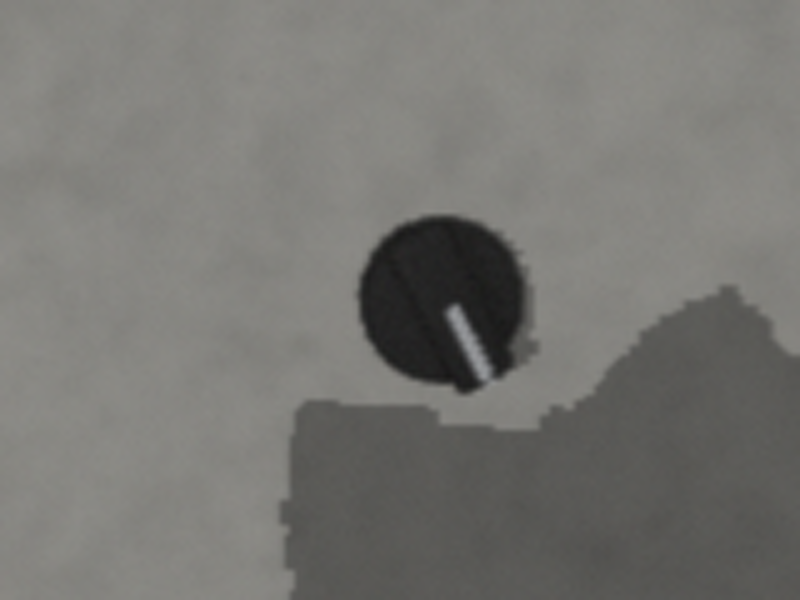

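The pointer runs from crop (450,308) to (490,382), so it starts at about (347,139) in the full picture. The skirt circle is centred at crop (442,300), i.e. (345.4,137).

```bash
python3 - <<'E'
from m import *
c=viewer.camera("wrist");im=c["pixels"].astype(int);gray=im.max(2)
K=cv2.morphologyEx(box(gray<65,325,115,365,158),cv2.MORPH_CLOSE,np.ones((7,7)));
W=box(gray>95,344,134,358,155)&cv2.erode(cv2.morphologyEx(K,cv2.MORPH_CLOSE,np.ones((9,9))),np.ones((3,3)));ys,xs=np.nonzero(W)
p=np.stack([plane(c,u,v,.044) for u,v in zip(xs,ys)])[:,:2];m=p.mean(0);w=np.linalg.svd(p-m)[2][0]
if w[0]>0:w=-w
print(len(xs),"line",m,np.ptp((p-m)@w),np.degrees(np.arctan2(w[1],w[0])), "start",m+w*((p-m)@w).min(),"end",m+w*((p-m)@w).max())
a,b=plane(c,347,138.6,.044),plane(c,355,153.4,.044);print("manual",a,b,np.degrees(np.arctan2(*(b-a)[1::-1])))
print("skirt",[plane(c,345.4,137,z).round(4) for z in(.0,.01,.018)])
o=ctrl.get_obs();print(o["qpos"],o["ee_pos"])
E
```

```text
38 line [ 0.5429506  -0.30549699] 0.014808513393785909 -148.33782893464422 start [ 0.5492909  -0.30158692] end [ 0.53668652 -0.30936006]
manual [ 0.54960062 -0.30138143  0.044     ] [ 0.53454399 -0.31121016  0.044     ] -146.86414327438897
skirt [array([ 0.5491, -0.3031,  0.    ]), array([ 0.5496, -0.3023,  0.01  ]), array([ 0.55  , -0.3016,  0.018 ])]
[-5.78105950e-01  3.60570191e-01  1.50893566e+00  1.63289853e-04
  1.27238377e+00  9.32108561e-01] [ 0.49340408 -0.27818089  0.19870486]
```

To row units: 0.035 m is 0.7, 0.03 m is 0.6, -0.127 rad / 4 = -0.0318.

```bash
echo '[[[0,0,0],[0,0,-0.0318]],[[0,0,0],[0,0,-0.0318]],[[0,0,0],[0,0,-0.0318]],[[0,0,0],[0,0,-0.0315]],[[0.36,0.5,0.6],[0,0,0]],[[0.34,0.5,0.6],[0,0,0]],[[0,0,0.7],[0,0,0]],[[0,0,0],[0,0,0]],[[0,0,0],[0,0,0]]]' > path.dat && python3 shift.py path.dat 0.06
```

```text
time_s: 8.9
ee_pos: [0.5498, -0.3015, 0.1051]
eef_rot: [3.141, -0.0, 0.568]
force: [1.2, -0.4, 0.1]
grip_width: 0.0599
grip_force: 0.0
```

```bash
python3 - <<'E'
from m import *
o=ctrl.get_obs();print(o["ee_pos"],o["eef_rot"])
d=R.from_euler("xyz",o["eef_rot"]).inv().apply(np.array([.5497,-.3016,.044])-o["ee_pos"]);print(d)
E
```

```text
[ 0.549824   -0.30147872  0.10510152] [ 3.14104551e+00 -3.14578432e-04  5.68036899e-01]
[-1.88994359e-04  2.08822304e-06  6.11014720e-02]
```

To row units: 0.03 m is 0.6, 0.02 m is 0.4.

```bash
echo '[[[0,0,0.6],[0,0,0]],[[0,0,0.4],[0,0,0]],[[0,0,0.22],[0,0,0]],[[0,0,0],[0,0,0]]]' > path.dat && python3 shift.py path.dat
echo '[[[0,0,0],[0,0,0]],[[0,0,0],[0,0,0]],[[0,0,0],[0,0,0]],[[0,0,0],[0,0,0]],[[0,0,0],[0,0,0]],[[0,0,0],[0,0,0]],[[0,0,0],[0,0,0]]]' > path.dat && python3 shift.py path.dat 0.005 35
```

```text
time_s: 9.3
ee_pos: [0.5495, -0.3021, 0.0435]
eef_rot: [3.141, -0.0, 0.567]
force: [0.4, -0.2, -0.0]
grip_width: 0.06
grip_force: 0.0
time_s: 10.0
ee_pos: [0.5493, -0.3022, 0.0426]
eef_rot: [-3.142, 0.0, 0.567]
force: [-0.3, 0.3, 0.9]
grip_width: 0.0138
grip_force: 35.0
```

To row units: -0.04 m is -0.8, -0.02 m is -0.4, 0.118 rad / 4 = 0.0295.

```bash
echo '[[[0,0,-0.4],[0,0,0]],[[0,0,-0.8],[0,0,0]],[[0,0,-0.8],[0,0,0.0295]],[[0,0,-0.8],[0,0,0.0295]],[[0,0,-0.8],[0,0,0.0295]],[[0,0,0],[0,0,0]],[[0,0,0],[0,0,0]]]' > path.dat && python3 shift.py path.dat
echo '[[[0.16,-0.856,0],[0,0,0]],[[0.16,-0.856,0],[0,0,0]],[[0.16,-0.856,0],[0,0,0]],[[0.16,-0.856,0],[0,0,0]],[[0.16,-0.856,0],[0,0,0]],[[0.16,-0.856,0],[0,0,0]],[[0.16,-0.856,0],[0,0,0]],[[0.16,-0.856,0],[0,0,0]],[[0.16,-0.856,0],[0,0,0]],[[0.16,-0.856,0],[0,0,0]]]' > path.dat && python3 shift.py path.dat
echo '[[[0,0,0],[0,0,0]],[[0,0,0],[0,0,0]],[[0,0,0],[0,0,0]]]' > path.dat && python3 shift.py path.dat
python3 - <<'E'
from m import *
c=viewer.camera("wrist");cv2.imwrite("pics/w6.png",c["pixels"])
o=ctrl.get_obs();print(o["ee_pos"],o["eef_rot"],R.from_euler("xyz",o["eef_rot"]).inv().apply(np.array([.5377,.1332,.15])-o["ee_pos"]))
E
```

```text
time_s: 10.7
ee_pos: [0.5493, -0.3023, 0.2227]
eef_rot: [3.141, -0.001, 0.214]
force: [-0.1, 1.0, -1.6]
grip_width: 0.0136
grip_force: 35.0
time_s: 11.7
ee_pos: [0.5361, 0.1347, 0.2207]
eef_rot: [-3.142, 0.003, 0.214]
force: [0.1, 0.2, -0.9]
grip_width: 0.0136
grip_force: 35.0
time_s: 12.0
ee_pos: [0.5369, 0.1322, 0.2216]
eef_rot: [3.142, 0.002, 0.213]
force: [0.8, 0.3, -0.6]
grip_width: 0.0133
grip_force: 35.0
[0.53698809 0.13192338 0.22188477] [3.14154067e+00 1.27327536e-03 2.11985624e-01] [ 0.00105611 -0.00110199  0.07188343]
```

View pics/w6.png

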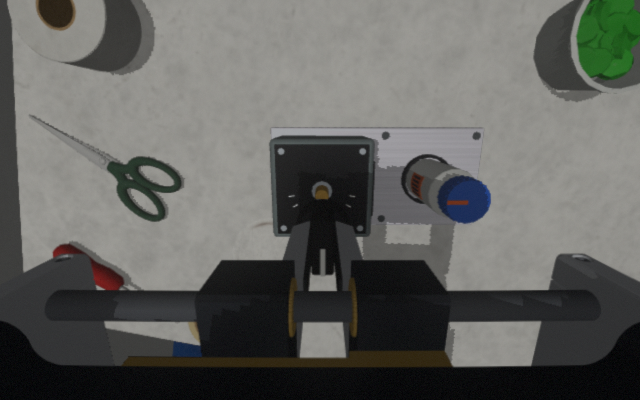

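The view is aligned with the reader: the shaft at (321,190) lines up with the pointer at column 323, rows 249–275. I check where the knob sits in the hand.

```bash
python3 - <<'E'
from m import *
c=viewer.camera("wrist");im=c["pixels"];g=im.max(2).astype(int)
W=box(g>130,317,243,330,285);n,l,s,ce=cv2.connectedComponentsWithStats(W)
o=ctrl.get_obs();T=R.from_euler("xyz",o["eef_rot"]);z=o["ee_pos"][2]+.001
for i in range(1,n):
    if s[i,4]>20:
        x,y,w,h,_=s[i];print(s[i],[T.inv().apply(plane(c,ce[i][0],v,z)-o["ee_pos"]).round(4) for v in(y,y+h)])
ys,xs=np.nonzero(box((im[...,2].astype(int)>im[...,0]+50),305,175,340,200));G=plane(c,xs.mean(),ys.mean(),.102);print("gold",xs.mean(),ys.mean(),G, "shaft",G[:2]-.00143*np.array([.978,.21]))
tw=[(281,152),(365,151),(283,229),(367,228)];print(np.mean([plane(c,*t,.079) for t in tw],0))
E
```

```text
[317 276  13   9 113] [array([-0.0177,  0.0005, -0.001 ]), array([-0.0238,  0.0005, -0.001 ])]
gold 321.3333333333333 194.48 [0.53932273 0.1332333  0.102     ] shaft [0.53792419 0.132933  ]
[0.53763987 0.13000816 0.079     ]
```

To row units: 0.03 m is 0.6, -0.001 m is -0.02.

```bash
echo '[[[0.02,-0.02,0.6],[0,0,0]],[[0,0,0.6],[0,0,0]],[[0,0,0.2],[0,0,0]],[[0,0,0],[0,0,0]],[[0,0,0],[0,0,0]],[[0,0,0],[0,0,0]]]' > path.dat && python3 shift.py path.dat
python3 - <<'E'
from m import *
o=ctrl.get_obs();T=R.from_euler("xyz",o["eef_rot"]);print(o["eef_rot"],T.inv().apply(np.array([.5378,.1331,.145])-o["ee_pos"]).round(4))
E
```

```text
time_s: 12.7
ee_pos: [0.5385, 0.1341, 0.1541]
eef_rot: [3.142, -0.002, 0.213]
force: [0.6, -0.4, -1.5]
grip_width: 0.0136
grip_force: 35.0
[ 3.14150269e+00 -2.25848786e-03  2.12631382e-01] [-0.0009  0.0009  0.0091]
```

```bash
for i in 1 2; do echo '[[[0,0,0],[0,0,0]],[[0,0,0],[0,0,0]]]' > path.dat && python3 shift.py path.dat | sed -n 2,4p; done; python3 - <<'E'
from m import *
o=ctrl.get_obs();T=R.from_euler("xyz",o["eef_rot"]);print(T.inv().apply(np.array([.5378,.1331,.145])-o["ee_pos"]).round(4))
E
```

```text
ee_pos: [0.538, 0.1342, 0.1533]
eef_rot: [3.142, -0.001, 0.213]
force: [-0.1, -0.1, -0.9]
ee_pos: [0.5379, 0.1342, 0.1528]
eef_rot: [-3.142, -0.0, 0.213]
force: [-0.3, 0.9, -0.7]
[-0.0003  0.0011  0.0078]
```

To row units: 0.003 m is 0.06, 0.001 m is 0.02.

```bash
echo '[[[0,0.02,0.06],[0,0,0]],[[0,0,0.06],[0,0,0]],[[0,0,0],[0,0,0]],[[0,0,0],[0,0,0]]]' > path.dat && python3 shift.py path.dat; echo '[[[0,0,0.06],[0,0,0]],[[0,0,0.06],[0,0,0]],[[0,0,0],[0,0,0]],[[0,0,0],[0,0,0]]]' > path.dat && python3 shift.py path.dat
```

```text
time_s: 13.5
ee_pos: [0.538, 0.1332, 0.1465]
eef_rot: [-3.142, 0.0, 0.213]
force: [0.1, 0.2, -1.1]
grip_width: 0.0139
grip_force: 35.0
time_s: 13.9
ee_pos: [0.538, 0.1332, 0.1405]
eef_rot: [3.142, 0.0, 0.213]
force: [-0.7, 0.3, -1.6]
grip_width: 0.0137
grip_force: 35.0
```

There is no contact force with the underside about 4 mm below the tip, so the knob is entering the shaft. I keep lowering.

To row units: 0.003 m is 0.06, 0.002 m is 0.04.

```bash
echo '[[[0,0,0.06],[0,0,0]],[[0,0,0.06],[0,0,0]],[[0,0,0.04],[0,0,0]],[[0,0,0],[0,0,0]],[[0,0,0],[0,0,0]]]' > path.dat && python3 shift.py path.dat; echo '[[[0,0,0.04],[0,0,0]],[[0,0,0.04],[0,0,0]],[[0,0,0],[0,0,0]],[[0,0,0],[0,0,0]]]' > path.dat && python3 shift.py path.dat
```

```text
time_s: 14.4
ee_pos: [0.5381, 0.1332, 0.1326]
eef_rot: [3.142, 0.0, 0.213]
force: [-0.6, 0.8, -0.7]
grip_width: 0.0138
grip_force: 35.0
time_s: 14.8
ee_pos: [0.5382, 0.1332, 0.1288]
eef_rot: [3.142, -0.0, 0.213]
force: [-0.7, 0.6, 1.9]
grip_width: 0.0134
grip_force: 35.0
```

To row units: 0.002 m is 0.04, 0.001 m is 0.02.

```bash
echo '[[[0,0,0.04],[0,0,0]],[[0,0,0.04],[0,0,0]],[[0,0,0.02],[0,0,0]],[[0,0,0],[0,0,0]],[[0,0,0],[0,0,0]],[[0,0,0],[0,0,0]]]' > path.dat && python3 shift.py path.dat - 45; echo '[[[0,0,0],[0,0,0]],[[0,0,0],[0,0,0]],[[0,0,0],[0,0,0]],[[0,0,0],[0,0,0]]]' > path.dat && python3 shift.py path.dat
python3 - <<'E'
from m import *
f=[ctrl.get_obs()["force"][2]]
for i in range(4): c=viewer.camera("wrist");o=ctrl.get_obs();f.append(o["force"][2])
print(f,o["ee_pos"]);cv2.imwrite("pics/w7.png",c["pixels"])
E
```

```text
time_s: 15.4
ee_pos: [0.5382, 0.1332, 0.1238]
eef_rot: [3.142, -0.0, 0.213]
force: [-0.8, -0.7, 5.6]
grip_width: 0.0136
grip_force: 45.0
time_s: 15.8
ee_pos: [0.5382, 0.1332, 0.1238]
eef_rot: [3.142, -0.0, 0.213]
force: [-0.7, 0.1, 6.1]
grip_width: 0.0136
grip_force: 45.0
[np.float64(6.103966622756838), np.float64(5.631441427804566), np.float64(5.898274302144494), np.float64(5.256711764303389), np.float64(5.454190965528858)] [0.53817743 0.13325348 0.12385691]
```

View pics/w7.png

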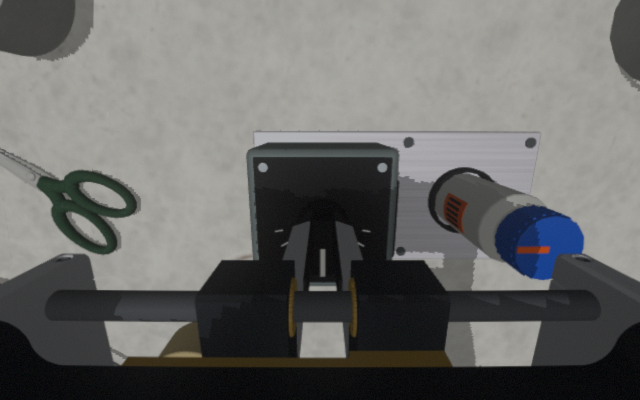

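The knob is home: contact began at the expected height, and the net spring force of about 6.6 N means the shaft is pressed roughly 5–6 mm. The jar still stands in its cup with its mark towards the window, and its line is at (533,250).

```bash
python3 -c "
from station import ctrl, viewer, ticket
print(ticket.hand_in())"
```

```text
the job is handed in; nothing more can be done
None
```

I handed the job in at about 16 s, but no verdict came back. By my measurements the jar stands released in its cup with its mark about 1° off facing the window, and the knob is fully home and held down about 5–6 mm of the 7 mm travel.

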